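# Wind the router cutter down and hold a mallet-head blank in the fence corner

### The arm

A 6-joint arm with a two-finger parallel gripper is mounted at the origin on the work surface. World frame = base frame: x ahead of the robot, y to its left, z up, the work surface at z = 0. Lengths are in m, angles in rad, forces in N, time in s.
With the tool pointing down it reaches from about 0.325 to 0.775 m from the base axis. Payload 9.3 kg.
Tool frame: the origin (TCP) lies between the finger pads; the fingertips stand env.tcp_to_tips ahead of it and the grasp point (between the pads) lies 6 mm ahead of it (env.tcp_to_tips is the distance from the TCP to the fingertips, in m); z points along the fingers, y is the line along which they close (so a half turn about z gives the same grasp; the last joint's range is limited). The gripper opens to 85 mm and grips with 20 to 120 N. Pads are 22 mm wide; open, the fingers measure 114 mm over their backs; the gripper's body (76 mm by 85 mm) begins 54 mm behind the grasp point. The pads swing forward as they close: fully open they stand 13 mm farther back than shut.
Start: joints at [-1.295, 0.259, 0.021, 1.334, 0, 1.418], TCP at [0.229, -0.5, 0.256] pointing down, gripper open.
Joint ranges: [-3.04, 3.04], [-0.91, 1.82], [-1.04, 1.36], [-1.92, 1.95], [-1.52, 1.45], [-3.14, 3.14]. Speed limits (rad/s): [2.22, 2.22, 2.79, 3.14, 3.14, 3.14].

### API

Orientations are given as a rotation vector (axis times angle).
In Python, from bench import env gives the robot as it stands.
- The arm moves only by the tool drive_tool, never from a script. Its argument "plan" is a list of rows, each a list of 3 entries, a list of its own where there are three numbers: the turn, a rotation vector about the tool's x, y, z each as a share of pi rad, from -1 to 1, then the shift along the tool's x, y, z each as a share of 60 cm, from -1 to 1, then the opening, from 0 (shut) to 1 (fully open). In form: [[[rx, ry, rz], [tx, ty, tz], claw], ...]. A call has 1 to 10 rows; each row is the pose to reach, as a shift and turn from the pose commanded when the call began, along the tool's axes at that moment, turning the shorter way round; what a row does not reach only later rows make up. A row lasts 1/12 s, in which the tool goes at most 41.7 mm and 7.16 degrees, less where a joint would pass 70% of its speed; a pose out of reach is approached as far as the arm can. A call with a number of a shift or a turn outside -1 to 1 is refused whole. A call with a gripper value outside its range is refused whole. The fingers move at their own pace and stop on an object; "newtons" is the grip in N (left out, the last holds). Time passes only in rows, so rows that repeat a pose let the fingers close. It gives the time, the measured TCP pose, the force, the opening and the grip force at its end, in the units of the state.
- env.get_state(): the state, without advancing time (a new reading comes with each control period).
- env.camera(name): name is "scene" or "top" or "wrist"; returns (picture, depth): 420x560x3 uint8, red, green, blue; 420x560 float32, m along the optical axis (not along the pixel's ray), 0 where there is no reading.
- env.calibration(name): a dict with "fx", "fy", "cx", "cy" (pixels), "rvec" (rotation vector, rad) and "tvec" (3), from world to camera coordinates, as OpenCV has them. Camera axes: x right, y down, z forward; pixel columns grow to the right and rows downward; lengths in m; the calibration is good to about 2 mm. The wrist camera is an equidistant fisheye: a pixel r from the principal point sees the ray r / f radians off the axis. A picture is of the moment at which its call begins: read the wrist's pose just before it. calibration takes no time and is no camera call; for the wrist camera it gives the pose at the moment of the call.
- env.hand_in(): hands the job in; it is judged then, once.
The state is a dict: "t": time; "q": joint angles; "joint_velocities": joint speeds; "joint_efforts": joint torques, N m; "eef_pos": TCP position; "tcp_rot": TCP orientation; "wrist_force": force on the tool from outside, world axes, zero at the start; "wrist_torque": the same for the moment, N m; "finger_gap": finger opening in m; "finger_force": force on a finger pad.
Only numpy, scipy, OpenCV 4.12 (cv2) and the standard library are available. Lean on these libraries where they do the work, as an engineer would, in place of code of your own. Each camera call takes 0.05 s, during which the arm holds its last target. There are 200 camera calls.

### The job

Get the mallet-head blank ready for its plunge slot on the router table: wind the lift crank clockwise until the cutter is fully down at its stop, then stand the blank flat on the table, 70 mm tall, and press it into the corner, its long side against the batten fence and one end against the end stop. Finish while holding it there: keep the gripper on the blank, pushing it firmly against fence and stop at once, and do not let go. Never let the blank touch the cutter, and leave the other things on the bench where they are.

Things in the scene. Friction and masses are not known exactly. Their poses are not given: they have to be found in the camera images.
- router_top: Router table top: fixed plywood board 330 (x) x 380 (y) x 30 mm on the bench, aluminium lift plate let in flush. Origin: centre of its underside; x points away from the robot, y left, z up; upper face z = 30 mm. In its frame: fence face at x = 50, cutter axis (20, 30), crank axis (-65, -80) mm. Two low steel brackets with knobs (28 mm high) hold the fence from behind.
- fence: The fence: rigid straight wooden batten 40 mm thick (x), 400 long (y), 35 high, bolted along the board's far side. Origin: foot of its working face (it looks to -x, to the robot), midway along, at the board's upper face. Axes as router_top. Half as high as the blank: a finger passes over it if the blank is held by its upper 30 mm.
- stop: The end stop: rigidly fixed wooden block 50 (x) x 45 (y) x 60 mm high, black clamping knob on top (to 80 mm), on the board against the fence, left of the cutter; set elsewhere along the fence each time. Origin: centre of its underside, on the board's face. Axes as router_top. Its working face looks to -y, 22.5 mm from the origin.
- cutter: The straight router cutter, steel, 12 mm in diameter, upright in the lift plate. Origin: centre of its tip. It starts 5 to 11 mm above the board's upper face, just where the blank has to go; fully down, its tip is 3 mm below that face.
- crank (a joint): Turn of the lift crank, rad, about the vertical. 0 = cutter fully down, at a hard stop; grows counter-clockwise seen from above, raising the cutter 0.8 mm per rad (5 mm a turn). Starts at 10 to 17 rad: 1.6 to 2.7 turns clockwise wind it down. Friction holds it where left; about 3 N at the knob turns it.
- crank_pivot (a point): Point on the crank's vertical axis at the board's upper face.
- crank_grip (a point): Centre of the crank's hand knob: upright, black, 22 mm in diameter, 45 mm tall, spinning freely on the end of the arm, so it can be pinched from above and led round in a circle. 45 mm from the crank's axis, 90 mm above the board; knob from 68 to 113 mm above the board, the flat steel arm just below it.
- blank: The mallet-head blank: a plain block of pale wood, 100 mm long (its x), 60 mm wide (its y), 70 mm tall, about 0.3 kg, standing upright on the bench to the left or the right of the router table. Origin: centre of its underside. Either end may go to the stop. Wood slides stiffly on wood here (friction coefficient up to about 1).
- offcut: Bystander: a flat pale offcut 120 x 75 x 24 mm lying on the bench on the other side of the router table. Origin: centre of its underside.
- mallet: Bystander: a finished wooden mallet lying on the bench, about 330 mm long, head 72 mm high.
- spokeshave: Bystander: a spokeshave 270 mm across its two handles, 35 mm high, lying on the bench.
- square: Bystander: a try square lying on the router table near its left front corner: wooden stock 105 mm long, 18 mm high, with a 3 mm steel blade reaching 135 mm.
- setup_bar: Bystander: a brass setting bar 80 x 16 x 16 mm lying on the right part of the router table.
- collet_wrench: Bystander: a steel spanner 170 mm long lying flat on the bench between robot and router table.
- glue: Bystander: a white glue bottle, 64 mm in diameter, 170 mm tall, standing on the left of the bench.
Not all that is in view belongs to the job. Leave any red or yellow look-alike of the blank alone.

How it is judged:
On the way, in this order (a step that is already met when the one before it is completed fails the run):
1. the crank is wound down to its stop, so that the cutter is below the surface (value of joint crank below 0.8 rad and z of cutter in the frame of router_top below 0.029 m), for 0.2 s.
2. the blank sits flat on the router table and bears on fence and stop at once (contact force between blank and fence above 1 N and contact force between blank and stop above 1 N and z of blank in the frame of router_top below 0.0325 m), for 0.2 s.
At the end, for the whole second after the job is handed in: Crank within 0.8 rad of its lower stop; blank upright and flat on the board (2.5 mm, 0.04 rad), long side along the fence (0.04 rad), within 3 mm of touching fence and stop, still, pressing on each with over 1 N, the fingers still on it (all of step 2 and contact force between the fingers and blank above 1 N and z of blank in the frame of router_top above 0.0275 m and angle between blank's own z axis and vertical below 0.04 rad and angle between the x axis of blank and the y axis of fence, either way round below 0.04 rad and x of blank in the frame of fence between -0.033 and -0.027 m and y of blank in the frame of stop between -0.0755 and -0.0695 m and linear speed of blank below 0.02 m/s and value of joint crank below 0.8 rad); the arm keeps its last pose, push and grip.
It fails at once if the blank strikes the cutter (contact force between blank and cutter above 2 N).
It fails at once if a bystander is shifted by more than 30 mm (distance of any of offcut, mallet, spokeshave, square, setup_bar, collet_wrench, glue from where it was at the start of the episode above 0.03 m).
It also fails if it takes over 72 s, if anything falls off the work surface, if the arm or the gripper's body presses on something with over 40 N, if the wrist force passes 120 N, or if a joint passes its speed limit or range.

## Working session

There is one attempt and no reset: what is moved stays moved. The work goes in short steps, Python scripts to look and compute and a tool call to move; the robot and the scene stay as the last step left them, time stands still between calls to the robot, and variables do not carry over. Pictures are saved under pics/ and viewed, at most 12 in all, crops included, and the job is handed in when it is done.

Besides the shell and the picture viewer there is one more tool, called after "Request:" as name(argument=value, ...) on one line, values as JSON. drive_tool: Moves the arm, as the interface text tells. Its arguments: {"type":"object","properties":{"plan":{"type":"array"},"newtons":{"type":"number"}},"required":["plan"]}

```bash
mkdir -p pics; cat > h.py <<'E'
import numpy as np,cv2
from bench import env
from scipy.spatial.transform import Rotation as R
def cloud(name):
    img,d=env.camera(name); c=env.calibration(name)
    v,u=np.mgrid[:420,:560]
    P=np.stack([(u-c['cx'])/c['fx']*d,(v-c['cy'])/c['fy']*d,d],-1)
    Rm=R.from_rotvec(np.ravel(c['rvec'])).as_matrix()
    W=(P-np.ravel(c['tvec']))@Rm
    W[d==0]=np.nan
    return img,d,W
E
python3 - <<'E'
from h import *
s=env.get_state();print(s, env.tcp_to_tips)
for n in ('top','scene'):
    i,d,W=cloud(n);cv2.imwrite(f'pics/{n}0.png',i[:,:,::-1]);np.savez(f'{n}0.npz',i=i,d=d,W=W)
    c=env.calibration(n);print(n,c)
E
```

```text
{'t': 0.0, 'q': array([-1.29461669e+00,  2.59200442e-01,  2.07994308e-02,  1.33367935e+00,
       -5.97392377e-06,  1.41822069e+00]), 'joint_velocities': array([ 4.30004979e-04, -7.09253302e-04,  8.75947449e-04, -5.97517463e-05,
       -4.39915018e-04, -1.08936674e-03]), 'joint_efforts': array([ 4.70056045e-05, -5.55646169e+01,  3.44522381e+01,  1.37954601e-02,
       -2.01497037e-04, -6.31348147e-07]), 'eef_pos': array([ 0.22860148, -0.49999642,  0.25567648]), 'tcp_rot': array([-3.06842652e+00, -6.68067824e-01,  1.33884101e-04]), 'wrist_force': array([-0.38014822,  0.25637012,  0.2233619 ]), 'wrist_torque': array([0.01525877, 0.04944037, 0.00164563]), 'finger_force': 0.0, 'finger_gap': 0.08544698462202878} 0.025
top {'fx': 509.18640329585656, 'fy': 509.18640329585656, 'cx': 272.40156476659763, 'cy': 213.7874050133747, 'rvec': array([ 2.14743586, -2.12617711,  0.19260333]), 'tvec': array([0.14600944, 0.49928512, 2.00335897])}
scene {'fx': 380.39396677130287, 'fy': 380.39396677130287, 'cx': 283.45885283005316, 'cy': 212.9018475392244, 'rvec': array([ 2.25092772,  0.74735756, -0.30331893]), 'tvec': array([-0.49321818, -0.05877247,  1.37733903])}
```

View pics/top0.png

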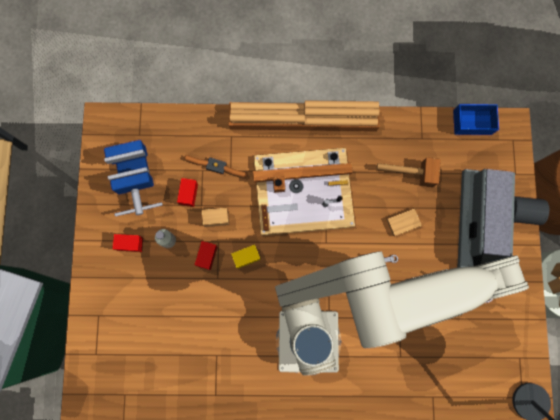

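View pics/scene0.png

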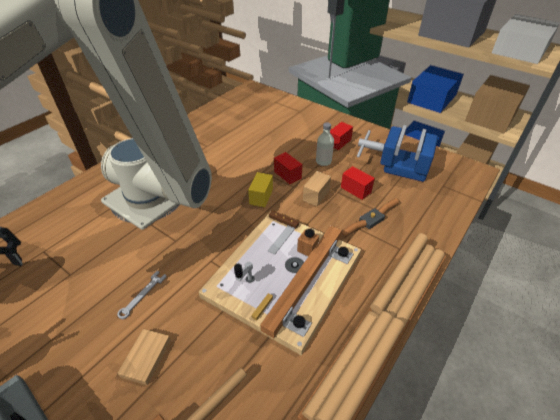

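Top view: the board is at about (305,190), the end stop at (280,184) and the crank at (330,201). Two pale pieces could be the blank: (215,216) on the left and (404,222) on the right. In the scene view the left one (317,187) is tall and the right one (145,355) is flat, so the left one should be the blank. The red and yellow blocks are look-alikes. I'll confirm with heights and an enlarged crop.

```bash
python3 - <<'E'
from h import *
T=np.load('top0.npz');i,d,W=T['i'],T['d'],T['W']
S=np.load('scene0.npz')
a=cv2.resize(i[135:270,170:430],None,fx=3,fy=3,interpolation=cv2.INTER_CUBIC)[:,:780]
cv2.imwrite('pics/crop1.png',a[:,:,::-1])
b=cv2.resize(S['i'][140:350,195:395],None,fx=2.8,fy=2.8,interpolation=cv2.INTER_CUBIC)
cv2.imwrite('pics/crop2.png',b[:,:,::-1])
for n,Z in (('top',T),('scn',S)):
    W=Z['W']
    def rep(l,m,u):
        pass
    for l,box in (('left',(.2,.6,.2,.6)),('right',(.2,.6,-.5,-.2))):
        m=(W[...,0]>box[0])&(W[...,0]<box[1])&(W[...,1]>box[2])&(W[...,1]<box[3])&(W[...,2]>.015)&(W[...,2]<.2)
        k,lab,st,ce=cv2.connectedComponentsWithStats(m.astype(np.uint8))
        for j in range(1,k):
            if st[j,4]>40:
                P=W[lab==j];zt=np.percentile(P[:,2],95);Q=P[P[:,2]>zt-.012]
                print(n,l,ce[j].round(),st[j,4],'z',zt.round(4),'rect',cv2.minAreaRect(Q[:,:2].astype(np.float32)),Z['i'][lab==j].mean(0).round())
E
```

```text
top left [187. 196.] 314 z 0.079 rect ((0.567557692527771, 0.49746060371398926), (0.06062469631433487, 0.07017703354358673), 81.64128875732422) [190.  21.  17.]
top left [259. 203.] 77 z 0.038 rect ((0.5261750817298889, 0.20635297894477844), (0.1479436308145523, 0.012314743362367153), 1.6478798389434814) [190. 156. 101.]
top left [215. 217.] 439 z 0.079 rect ((0.48343679308891296, 0.37987199425697327), (0.05989936739206314, 0.0994773730635643), 5.032827377319336) [198. 149.  91.]
top left [165. 238.] 285 z 0.1735 rect ((0.3934158980846405, 0.5715459585189819), (0.026999754831194878, 0.026271933689713478), 5.923384666442871) [103. 101.  94.]
top left [206. 255.] 442 z 0.0809 rect ((0.32975682616233826, 0.41200873255729675), (0.060816440731287, 0.09920668601989746), 74.89561462402344) [131.  18.  14.]
top left [246. 256.] 422 z 0.0796 rect ((0.3267896771430969, 0.2551826238632202), (0.06088985875248909, 0.09981736540794373), 22.0258846282959) [166. 136.   6.]
top right [404. 222.] 506 z 0.0329 rect ((0.4748487174510956, -0.3834209740161896), (0.07417050749063492, 0.12153399735689163), 
[... 318 characters left out ...]
992233), 75.62468719482422) [107.  22.  19.]
scn left [352. 178.] 382 z 0.0719 rect ((0.5686205625534058, 0.49123018980026245), (0.06309127062559128, 0.07037297636270523), 80.36866760253906) [176.  38.  34.]
scn left [316. 187.] 610 z 0.0724 rect ((0.48407554626464844, 0.37413907051086426), (0.06244122236967087, 0.10508210957050323), 4.4142608642578125) [171. 134.  93.]
scn left [262. 186.] 528 z 0.0728 rect ((0.3278979957103729, 0.2504812479019165), (0.0614619180560112, 0.10688666999340057), 21.45140838623047) [139. 119.  35.]
scn right [143. 355.] 1520 z 0.0269 rect ((0.47599828243255615, -0.3911758065223694), (0.07672037184238434, 0.12065329402685165), 21.348533630371094) [194. 153. 105.]
```

View pics/crop1.png

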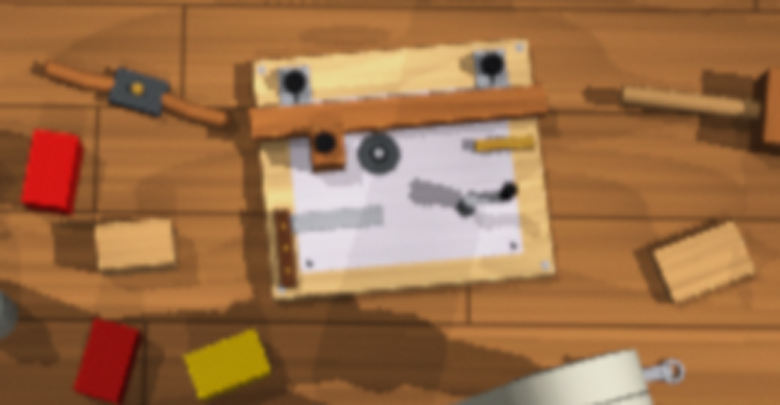

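View pics/crop2.png

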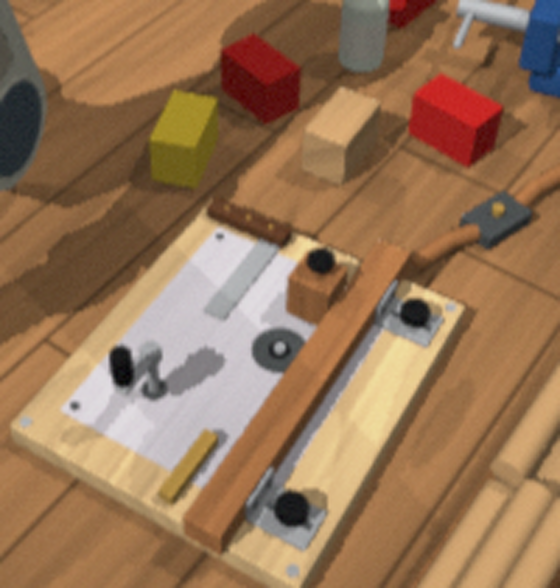

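The crop shows the left piece (crop 135,244) with a tall side face: footprint 60x100 and about 70 mm high, so it's the blank. The right piece is 75x120x24, the offcut. The crank pivot is at crop (466,207) and its knob at (508,191). The stop is at (326,150) and the cutter at (379,153). Next I'll measure the fixture.

```bash
python3 - <<'E'
from h import *
T={n:np.load(n+'0.npz') for n in('top','scene')}
for n,Z in T.items():
    i,W=Z['i'],Z['W'].copy()
    # bench level correction
    m=(W[...,0]>.35)&(W[...,0]<.8)&(abs(W[...,1])<.6)&(abs(W[...,2])<.02)
    A=np.c_[W[m][:,:2],np.ones(m.sum())];co=np.linalg.lstsq(A,W[m][:,2],rcond=None)[0];print(n,'bench plane',co.round(4))
    W[...,2]-=W[...,:2]@co[:2]+co[2]
    X,Y,Zz=W[...,0],W[...,1],W[...,2]
    reg=(X>.4)&(X<.8)&(Y>-.25)&(Y<.27)
    hsv=cv2.cvtColor(i,cv2.COLOR_RGB2HSV)
    V=hsv[...,2]
    def rep(l,m):
        k,lab,st,ce=cv2.connectedComponentsWithStats(m.astype(np.uint8),connectivity=8)
        for j in range(1,k):
            if st[j,4]>=12:
                P=W[lab==j];print(n,l,ce[j].round(),st[j,4],'med',np.median(P,0).round(4),'zmax',P[:,2].max().round(4),cv2.minAreaRect(P[:,:2].astype(np.float32)))
    rep('fence',reg&(Zz>.056)&(Zz<.073)&(X>.58))
    rep('stoptop',reg&(Zz>.08)&(Zz<.096))
    rep('>.1',reg&(Zz>.1))
    rep('dark>.09',reg&(Zz>.085)&(V<70))
    rep('board',reg&(Zz>.02)&(Zz<.04)&(hsv[...,1]>60)&(V>150))
    rep('plate',reg&(Zz>.02)&(Zz<.04)&(hsv[...,1]<40)&(V>130))
    rep('ring',reg&(Zz>.015)&(Zz<.045)&(V<110)&(hsv[...,1]<60))
E
```

```text
top bench plane [0.0004 0.0022 0.0005]
top fence [334. 155.] 22 med [ 0.7388 -0.0973  0.0607] zmax 0.0684 ((0.7371370792388916, -0.09819205850362778), (0.02534181997179985, 0.021560177206993103), 32.504798889160156)
top fence [268. 161.] 22 med [0.7108 0.1708 0.0591] zmax 0.0638 ((0.7116681933403015, 0.17014633119106293), (0.024791236966848373, 0.024149341508746147), 71.10454559326172)
top fence [303. 171.] 880 med [0.6692 0.029  0.0644] zmax 0.073 ((0.6710673570632935, 0.030925258994102478), (0.047530196607112885, 0.40077120065689087), 5.695302963256836)
top stoptop [279. 184.] 87 med [0.6053 0.1226 0.0887] zmax 0.0955 ((0.6146331429481506, 0.12672564387321472), (0.0516943521797657, 0.04467126727104187), 6.143812656402588)
top stoptop [332. 200.] 27 med [ 0.5469 -0.0834  0.0907] zmax 0.0958 ((0.5472656488418579, -0.07675687223672867), (0.04389011114835739, 0.0161052867770195), 89.58218383789062)
top >.1 [278. 182.] 41 med [0.6139 0.1307 0.1099] zmax 0.1187 ((0.6151027679443359, 0.13068869709968567), (0.02378719113767147, 0.03062509559094906), 89.76084899902344)
top >.1 [339. 198.] 3
[... 5632 characters left out ...]
ng [293. 264.] 179 med [0.615  0.0466 0.0307] zmax 0.0345 ((0.6128992438316345, 0.04802875220775604), (0.046107735484838486, 0.05356505885720253), 10.740119934082031)
scene ring [250. 279.] 36 med [ 0.5483 -0.0705  0.0325] zmax 0.0416 ((0.5463436841964722, -0.06887278705835342), (0.023717530071735382, 0.015991173684597015), 48.91470718383789)
scene ring [289. 319.] 64 med [ 0.7094 -0.1054  0.0343] zmax 0.0446 ((0.7141512036323547, -0.10594384372234344), (0.016094541177153587, 0.04467618465423584), 3.997687578201294)
scene ring [305. 325.] 25 med [ 0.7534 -0.0963  0.0338] zmax 0.0441 ((0.7529318332672119, -0.09748222678899765), (0.009978363290429115, 0.029328685253858566), 7.1404924392700195)
```

```bash
cat >> h.py <<'E'
def row(pos,psi=None,base=None):
    """shares for a row reaching world pos, tool down with tool x at yaw psi (deg)"""
    s=env.get_state(); B=R.from_rotvec(s['tcp_rot']); p=s['eef_pos'] if base is None else np.array(base)
    t=B.inv().apply(np.array(pos)-p)/.6
    r=np.zeros(3)
    if psi is not None:
        a=np.radians(psi);M=np.array([[np.cos(a),np.sin(a),0],[np.sin(a),-np.cos(a),0],[0,0,-1]])
        r=(B.inv()*R.from_matrix(M)).as_rotvec()/np.pi
    return r.round(4),t.round(4)
def st():
    s=env.get_state();B=R.from_rotvec(s['tcp_rot']).as_matrix()
    print('t',s['t'],'p',s['eef_pos'].round(4),'psi',np.degrees(np.arctan2(B[1,0],B[0,0])).round(2),'z',B[:,2].round(3),'F',s['wrist_force'].round(1),'q',s['q'].round(2),'gap',round(s['finger_gap'],4),'ff',s['finger_force'])
E
python3 -c "
from h import *
print(row([.50,-.10,.32],96))"
```

```text
(array([-3.000e-04, -3.000e-04, -3.968e-01]), array([ 0.6886, -0.4183, -0.1065]))
```

Request:
drive_tool(plan=[[[0, 0, -0.2], [0.35, -0.21, -0.1066], 1], [[0, 0, -0.2], [0.35, -0.21, -0.1066], 1], [[0, 0, -0.2], [0.35, -0.21, -0.1066], 1], [[0, 0, -0.2], [0.35, -0.21, -0.1066], 1], [[0, 0, -0.397], [0.689, -0.418, -0.1066], 1], [[0, 0, -0.397], [0.689, -0.418, -0.1066], 1], [[0, 0, -0.397], [0.689, -0.418, -0.1066], 1], [[0, 0, -0.397], [0.689, -0.418, -0.1066], 1], [[0, 0, -0.397], [0.689, -0.418, -0.1066], 1], [[0, 0, -0.397], [0.689, -0.418, -0.1066], 1]])

```text
t: 0.93
eef_pos: [0.4602, -0.1586, 0.3154]
tcp_rot: [-2.094, -2.342, 0.0]
wrist_force: [1.2, -1.0, 0.4]
finger_gap: 0.085
finger_force: 0.0
```

Request:
drive_tool(plan=[[[0, 0, 0], [0, 0, 0], 1], [[0, 0, 0], [0, 0, 0], 1]])

```text
t: 1.1
eef_pos: [0.4604, -0.1585, 0.3151]
tcp_rot: [-2.096, -2.34, 0.0]
wrist_force: [0.5, -0.2, -0.5]
finger_gap: 0.0853
finger_force: 0.0
```

```bash
python3 - <<'E'
from h import *
st(); i,d=env.camera('wrist');c=env.calibration('wrist');print(c)
cv2.imwrite('pics/w1.png',i[:,:,::-1]);np.savez('w1.npz',i=i,d=d,**c)
E
```

```text
t 1.1 p [ 0.4604 -0.1585  0.3151] psi 96.3 z [-0.  0. -1.] F [ 0.5 -0.2 -0.5] q [-0.5   0.14  0.02  1.45 -0.    0.96] gap 0.0853 ff 0.0
{'fx': 325.19226210127806, 'fy': 325.19226210127806, 'cx': 277.6781801241015, 'cy': 208.0578327119225, 'rvec': array([-2.83888483, -0.15222461, -0.02302383]), 'tvec': array([-0.4409555 , -0.25474301,  0.37309499])}
```

View pics/w1.png

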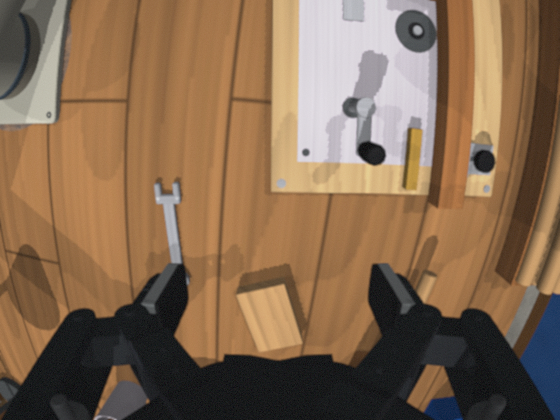

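The wrist view shows the knob at (371,153), the crank hub at (352,105), the cutter at (417,31), the setup bar at (413,158) and the near-right board corner at (272,192). I'll cast rays onto those heights.

```bash
cat >> h.py <<'E'
def wray(c,u,v,z):
    x,y=(u-c['cx'])/c['fx'],(v-c['cy'])/c['fy'];r=np.hypot(x,y)
    dc=np.array([x/r*np.sin(r),y/r*np.sin(r),np.cos(r)])
    Rm=R.from_rotvec(np.ravel(c['rvec'])).as_matrix();o=-Rm.T@np.ravel(c['tvec']);w=Rm.T@dc
    return o+w*(z-o[2])/w[2]
E
python3 - <<'E'
from h import *
c=np.load('w1.npz');i=c['i'];g=i.max(2)
m=(g<60).astype(np.uint8);k,lab,s,ce=cv2.connectedComponentsWithStats(m)
for j in range(1,k):
    if 20<s[j,4]<2000 and ce[j][1]<230: print(ce[j].round(1),s[j])
for n,u,v,z in (('cutter',417,31,.037),('knobtop',374,155,.143),('knobtopL',371,153,.143),('corner nr',272,192,.03),('corner fr',493,192,.03),('fence corner near',430,206,.065),('fence far',464,208,.065)):
    print(n,wray(c,u,v,z).round(4))
E
```

```text
[26.7 46.3] [ 11  13  28  78 517]
[414.7  31.2] [409  23  15  16  90]
[371.1 152.6] [358 142  27  23 437]
[483.5 160.6] [473 150  21  22 348]
cutter [0.6161 0.0457 0.037 ]
knobtop [ 0.5447 -0.114   0.143 ]
knobtopL [ 0.5415 -0.1125  0.143 ]
corner nr [ 0.4565 -0.1882  0.03  ]
corner fr [ 0.7836 -0.1493  0.03  ]
fence corner near [ 0.6571 -0.1745  0.065 ]
fence far [ 0.7109 -0.1714  0.065 ]
```

```bash
python3 -c "
from h import *
print(row([.545,-.112,.20],95.8),row([.545,-.112,.13],95.8))"
```

```text
(array([-0.0002, -0.0001,  0.0018]), array([0.0639, 0.1498, 0.1915])) (array([-0.0002, -0.0001,  0.0018]), array([0.0639, 0.1498, 0.3082]))
```

Request:
drive_tool(plan=[[[0, 0, 0.002], [0.064, 0.15, 0.15], 1], [[0, 0, 0.002], [0.064, 0.15, 0.15], 1], [[0, 0, 0.002], [0.064, 0.15, 0.19], 1], [[0, 0, 0.002], [0.064, 0.15, 0.24], 1], [[0, 0, 0.002], [0.064, 0.15, 0.308], 1], [[0, 0, 0.002], [0.064, 0.15, 0.308], 1], [[0, 0, 0.002], [0.064, 0.15, 0.308], 1], [[0, 0, 0.002], [0.064, 0.15, 0.308], 1]])

```text
t: 1.82
eef_pos: [0.5445, -0.1143, 0.1303]
tcp_rot: [-2.111, -2.325, 0.001]
wrist_force: [-0.2, -0.3, 1.0]
finger_gap: 0.0855
finger_force: 0.0
```

```bash
python3 - <<'E'
from h import *
st(); i,d=env.camera('wrist');c=env.calibration('wrist')
cv2.imwrite('pics/w2.png',i[:,:,::-1]);np.savez('w2.npz',i=i,d=d,**c)
E
```

```text
t 1.8167 p [ 0.5445 -0.1143  0.1303] psi 95.51 z [-0.002  0.    -1.   ] F [-0.2 -0.3  1. ] q [-0.36  0.34 -0.2   1.04 -0.    1.12] gap 0.0855 ff 0.0
```

View pics/w2.png

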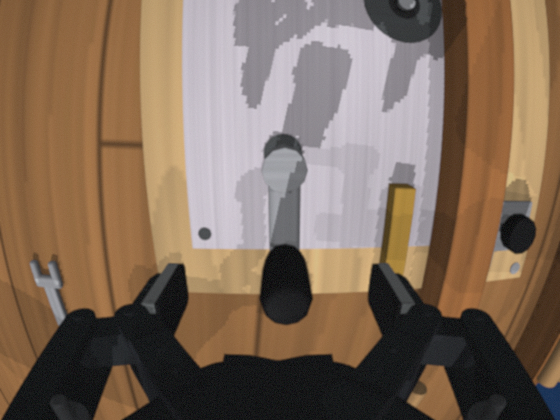

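The knob (286,300) sits between the fingers, and the hub disc is at (284,170). I'll close on it.

Request:
drive_tool(plan=[[[0, 0, 0], [0, 0, 0], 0], [[0, 0, 0], [0, 0, 0], 0], [[0, 0, 0], [0, 0, 0], 0], [[0, 0, 0], [0, 0, 0], 0], [[0, 0, 0], [0, 0, 0], 0], [[0, 0, 0], [0, 0, 0], 0], [[0, 0, 0], [0, 0, 0], 0]], newtons=35)

```text
t: 2.45
eef_pos: [0.5454, -0.113, 0.1312]
tcp_rot: [2.108, 2.328, 0.001]
wrist_force: [0.8, -0.4, 6.4]
finger_gap: 0.021
finger_force: 34.1
```

```bash
python3 - <<'E'
from h import *
st();c=np.load('w2.npz')
for n,u,v,z in (('hub',284,170,.096),('knobtop',286,300,.143),('cutter',407,3,.037)): print(n,wray(c,u,v,z).round(4))
E
```

```text
t 2.45 p [ 0.5454 -0.113   0.1312] psi 95.68 z [ 0.001 -0.001 -1.   ] F [ 0.8 -0.4  6.4] q [-0.35  0.33 -0.2   1.04 -0.    1.12] gap 0.021 ff 34.10593152511865
hub [ 0.5446 -0.0678  0.096 ]
knobtop [ 0.5486 -0.1087  0.143 ]
cutter [0.6185 0.0483 0.037 ]
```

```bash
cat >> h.py <<'E'
def circ(phi0,step,n=10,r=.075):
    a=np.radians(phi0+step*np.arange(1,n+1));b=np.radians(phi0)
    for k,x in enumerate(a): print(round((phi0+step*(k+1)),1),(r*(np.cos(x)-np.cos(b))).round(4),(r*(np.sin(x)-np.sin(b))).round(4))
E
python3 -c "
from h import *
circ(184,15)"
```

```text
199 0.0039 -0.0192
214 0.0126 -0.0367
229 0.0256 -0.0514
244 0.0419 -0.0622
259 0.0605 -0.0684
274 0.08 -0.0696
289 0.0992 -0.0657
304 0.1168 -0.0569
319 0.1314 -0.044
334 0.1422 -0.0276
```

Request:
drive_tool(plan=[[[0, 0, 0], [0.0039, -0.0192, 0], 0], [[0, 0, 0], [0.0126, -0.0367, 0], 0], [[0, 0, 0], [0.0256, -0.0514, 0], 0], [[0, 0, 0], [0.0419, -0.0622, 0], 0], [[0, 0, 0], [0.0605, -0.0684, 0], 0], [[0, 0, 0], [0.08, -0.0696, 0], 0], [[0, 0, 0], [0.08, -0.0696, 0], 0]])

```text
t: 3.03
eef_pos: [0.4981, -0.0681, 0.1311]
tcp_rot: [2.108, 2.329, 0.0]
wrist_force: [-3.7, 3.5, 9.0]
finger_gap: 0.0211
finger_force: 35.3
```

```bash
python3 -c "
from h import *
st();circ(274,18)"
```

```text
t 3.0333 p [ 0.4981 -0.0681  0.1311] psi 95.71 z [ 0. -0. -1.] F [-3.7  3.5  9. ] q [-0.3   0.25 -0.32  1.   -0.    1.17] gap 0.0211 ff 35.29352459125221
292 0.0229 0.0053
310 0.043 0.0174
328 0.0584 0.0351
346 0.0675 0.0567
364 0.0696 0.08
382 0.0643 0.1029
400 0.0522 0.123
418 0.0345 0.1384
436 0.0129 0.1476
454 -0.0105 0.1496
```

Forces are small and the circle fits.

Request:
drive_tool(plan=[[[0, 0, 0], [0.0229, 0.0053, 0], 0], [[0, 0, 0], [0.043, 0.0174, 0], 0], [[0, 0, 0], [0.0584, 0.0351, 0], 0], [[0, 0, 0], [0.0675, 0.0567, 0], 0], [[0, 0, 0], [0.0696, 0.08, 0], 0], [[0, 0, 0], [0.0643, 0.1029, 0], 0], [[0, 0, 0], [0.0522, 0.123, 0], 0], [[0, 0, 0], [0.0345, 0.1384, 0], 0], [[0, 0, 0], [0.0129, 0.1476, 0], 0], [[0, 0, 0], [-0.0105, 0.1496, 0], 0]])

```text
t: 3.87
eef_pos: [0.5884, -0.0666, 0.1311]
tcp_rot: [-2.106, -2.329, 0.001]
wrist_force: [-11.9, 4.0, 13.4]
finger_gap: 0.0208
finger_force: 35.9
```

```bash
python3 -c "
from h import *
st();circ(94,27)"
```

```text
t 3.8667 p [ 0.5884 -0.0666  0.1311] psi 95.73 z [-0.002  0.001 -1.   ] F [-11.9   4.   13.4] q [-0.25  0.39 -0.11  1.07  0.    1.22] gap 0.0208 ff 35.919681186787784
121 -0.0334 -0.0105
148 -0.0584 -0.0351
175 -0.0695 -0.0683
202 -0.0643 -0.1029
229 -0.044 -0.1314
256 -0.0129 -0.1476
283 0.0221 -0.1479
310 0.0534 -0.1323
337 0.0743 -0.1041
364 0.08 -0.0696
```

Request:
drive_tool(plan=[[[0, 0, 0], [-0.0334, -0.012, -0.001], 0], [[0, 0, 0], [-0.0584, -0.0366, -0.001], 0], [[0, 0, 0], [-0.0695, -0.0698, -0.001], 0], [[0, 0, 0], [-0.0643, -0.1044, -0.001], 0], [[0, 0, 0], [-0.044, -0.133, -0.001], 0], [[0, 0, 0], [-0.0129, -0.149, -0.001], 0], [[0, 0, 0], [0.0221, -0.149, -0.001], 0], [[0, 0, 0], [0.0534, -0.1338, -0.001], 0], [[0, 0, 0], [0.0743, -0.1056, -0.001], 0], [[0, 0, 0], [0.08, -0.071, -0.001], 0]])

```text
t: 4.7
eef_pos: [0.5406, -0.0225, 0.1312]
tcp_rot: [-2.108, -2.329, 0.004]
wrist_force: [-4.0, -17.5, 2.6]
finger_gap: 0.0208
finger_force: 37.2
```

```bash
python3 -c "
from h import *
st();circ(4,18)"
```

```text
t 4.7 p [ 0.5406 -0.0225  0.1312] psi 95.69 z [-0.002 -0.002 -1.   ] F [ -4.  -17.5   2.6] q [-0.2   0.31 -0.23  1.03 -0.    1.28] gap 0.0208 ff 37.23120998125523
22 -0.0053 0.0229
40 -0.0174 0.043
58 -0.0351 0.0584
76 -0.0567 0.0675
94 -0.08 0.0696
112 -0.1029 0.0643
130 -0.123 0.0522
148 -0.1384 0.0345
166 -0.1476 0.0129
184 -0.1496 -0.0105
```

```bash
python3 - <<'E'
from h import *
st(); i,d=env.camera('wrist');c=env.calibration('wrist')
np.savez('w3.npz',i=i,d=d,**c)
v,u=np.mgrid[:420,:560];x=(u-c['cx'])/c['fx'];y=(v-c['cy'])/c['fy'];r=np.hypot(x,y)+1e-9
D=np.stack([x/r*np.tan(r),y/r*np.tan(r),np.ones_like(r)],-1)*d[...,None]
Rm=R.from_rotvec(np.ravel(c['rvec'])).as_matrix();W=(D-np.ravel(c['tvec']))@Rm
for rad in (.003,.005,.007,.01):
  m=(np.hypot(W[...,0]-.617,W[...,1]-.048)<rad)&(d>0);print(rad,m.sum(),np.median(W[m],0))
m=(np.hypot(W[...,0]-.617,W[...,1]-.048)<.06)&(d>0)&(W[...,2]<.05)&(W[...,2]>.01)
vv,uu=np.where(m);print(vv.min(),vv.max(),uu.min(),uu.max(),np.median(W[m][:,2]))
y0,y1,x0,x1=vv.min(),vv.max(),uu.min(),uu.max()
a=cv2.resize(i[y0:y1,x0:x1],None,fx=4,fy=4,interpolation=cv2.INTER_NEAREST)[:600,:400]
z=np.clip((W[y0:y1,x0:x1,2]-.015)/.03*255,0,255).astype(np.uint8);z=cv2.applyColorMap(cv2.resize(z,None,fx=4,fy=4,interpolation=cv2.INTER_NEAREST)[:600,:400],cv2.COLORMAP_JET)
cv2.imwrite('pics/w3.png',np.hstack([a[:,:,::-1],z]))
E
```

```text
t 4.7 p [ 0.5406 -0.0225  0.1312] psi 95.69 z [-0.002 -0.002 -1.   ] F [ -4.  -17.5   2.6] q [-0.2   0.31 -0.23  1.03 -0.    1.28] gap 0.0208 ff 37.23120998125523
0.003 55 [0.6170419  0.04797785 0.03061524]
0.005 152 [0.61697841 0.04797888 0.03062712]
0.007 290 [0.61693851 0.04809469 0.03067939]
0.01 608 [0.61691968 0.04800095 0.03060504]
40 212 305 451 0.029998340363525704
```

View pics/w3.png

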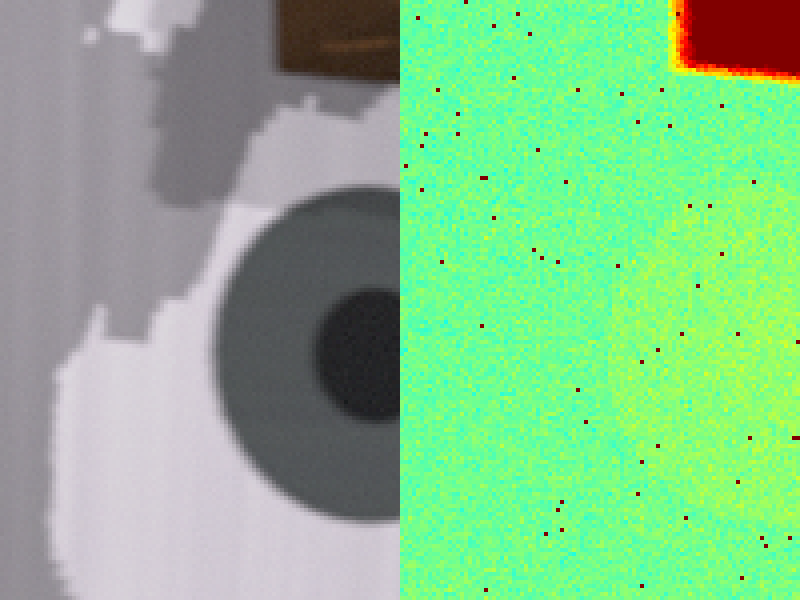

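The hole shows no cutter standing proud (flat depth there), so it's already at or below the surface. The earlier wrist depths should give the starting height.

```bash
python3 - <<'E'
from h import *
for f in ('w1','w2'):
  c=np.load(f+'.npz');d=c['d']
  v,u=np.mgrid[:420,:560];x=(u-c['cx'])/c['fx'];y=(v-c['cy'])/c['fy'];r=np.hypot(x,y)+1e-9
  D=np.stack([x/r*np.tan(r),y/r*np.tan(r),np.ones_like(r)],-1)*d[...,None]
  Rm=R.from_rotvec(np.ravel(c['rvec'])).as_matrix();W=(D-np.ravel(c['tvec']))@Rm
  u0,v0=(417,31) if f=='w1' else (407,3)
  g=W[max(v0-14,0):v0+15,u0-14:u0+15]
  z=cv2.medianBlur(g[...,2].astype(np.float32),3)
  print(f,'plate',np.median(z[(z>.02)&(z<.0325)]),'top',np.percentile(z,[50,90,95,98,99.5]).round(4))
  print((z[::2,::2]*1000).round(0).astype(int))
E
```

```text
w1 plate 0.030015016 top [0.0301 0.031  0.0341 0.035  0.0352]
[[31 30 29 30 30 30 30 30 31 31 30 30 30 30 28]
 [30 30 30 30 30 30 30 31 30 30 30 30 31 30 30]
 [30 30 30 29 29 30 30 31 30 30 30 30 30 30 31]
 [30 30 30 31 31 30 30 30 30 30 30 30 30 30 31]
 [30 30 30 31 30 30 30 30 31 30 31 30 30 30 30]
 [30 30 30 30 30 31 35 35 34 31 30 30 30 30 30]
 [30 30 30 30 30 34 35 35 35 31 30 30 30 30 30]
 [30 30 31 30 30 33 35 35 35 35 31 30 31 30 30]
 [30 30 30 30 30 31 32 34 34 32 30 30 30 30 29]
 [31 30 29 29 30 30 31 30 30 30 30 30 30 30 30]
 [30 30 30 30 30 31 30 30 31 30 30 30 29 30 29]
 [30 31 30 30 30 31 30 30 31 30 29 29 30 30 29]
 [30 31 30 30 30 30 30 29 30 30 30 29 30 31 31]
 [30 30 30 30 29 29 30 29 30 29 30 30 30 30 30]
 [29 31 30 31 30 30 30 30 30 30 31 30 30 30 30]]
w2 plate 0.0316797 top [0.0319 0.0361 0.0363 0.0365 0.0367]
[[32 33 35 36 36 36 36 36 36 36 36 32 32 32 32]
 [32 32 34 35 36 36 36 36 36 36 36 35 32 32 32]
 [31 32 33 35 36 36 36 36 36 36 36 33 32 32 31]
 [32 32 32 34 35 36 36 36 36 36 33 31 31 32 32]
 [32 32 32 32 33 35 36 36 36 32 32 32 32 31 31]
 [32 33 32 32 31 31 33 33 32 32 32 32 32 31 31]
 [31 33 32 32 32 32 32 31 32 32 32 32 32 31 32]
 [31 31 32 32 32 31 32 31 31 32 32 32 31 31 31]
 [32 31 32 31 32 32 32 32 32 32 32 32 31 31 31]]
```

The cutter started about 5 mm up, so the crank began at about 10 rad, and some 33–50° remain. I'll finish slowly.

Request:
drive_tool(plan=[[[0, 0, 0], [-0.003, 0.0104, 0], 0], [[0, 0, 0], [-0.0055, 0.0204, 0], 0], [[0, 0, 0], [-0.01, 0.03, 0], 0], [[0, 0, 0], [-0.0145, 0.0375, 0], 0], [[0, 0, 0], [-0.0145, 0.0375, 0], 0]])

```text
t: 5.17
eef_pos: [0.5656, -0.0293, 0.1313]
tcp_rot: [-2.108, -2.329, -0.003]
wrist_force: [2.1, 2.6, 3.8]
finger_gap: 0.0211
finger_force: 37.3
```

Request:
drive_tool(plan=[[[0, 0, 0], [-0.004, 0.0052, 0], 0], [[0, 0, 0], [-0.0084, 0.01, 0], 0], [[0, 0, 0], [-0.0084, 0.01, 0], 0]])

```text
t: 5.42
eef_pos: [0.5719, -0.0338, 0.1313]
tcp_rot: [-2.108, -2.329, -0.003]
wrist_force: [3.6, 4.4, 4.4]
finger_gap: 0.0213
finger_force: 37.4
```

Request:
drive_tool(plan=[[[0, 0, 0], [-0.006, 0.0053, 0], 0], [[0, 0, 0], [-0.0122, 0.0098, 0], 0], [[0, 0, 0], [-0.0122, 0.0098, 0], 0]])

```text
t: 5.67
eef_pos: [0.5786, -0.0407, 0.1313]
tcp_rot: [2.108, 2.328, 0.002]
wrist_force: [4.0, 2.5, 4.3]
finger_gap: 0.0208
finger_force: 37.3
```

Request:
drive_tool(plan=[[[0, 0, 0], [-0.006, 0.0035, 0], 0], [[0, 0, 0], [-0.012, 0.0065, 0], 0], [[0, 0, 0], [-0.0177, 0.0084, 0], 0], [[0, 0, 0], [-0.0177, 0.0084, 0], 0]])

```text
t: 6.0
eef_pos: [0.5845, -0.051, 0.1313]
tcp_rot: [2.108, 2.328, 0.002]
wrist_force: [5.6, 1.7, 3.4]
finger_gap: 0.0208
finger_force: 37.3
```

Request:
drive_tool(plan=[[[0, 0, 0], [-0.0064, 0.002, 0], 0], [[0, 0, 0], [-0.0128, 0.003, 0], 0], [[0, 0, 0], [-0.0192, 0.0034, 0], 0], [[0, 0, 0], [-0.0192, 0.0034, 0], 0]])

```text
t: 6.33
eef_pos: [0.5875, -0.0624, 0.1313]
tcp_rot: [2.108, 2.328, 0.001]
wrist_force: [4.2, 0.3, 2.9]
finger_gap: 0.0207
finger_force: 37.3
```

Request:
drive_tool(plan=[[[0, 0, 0], [-0.0065, 0, 0], 0], [[0, 0, 0], [-0.013, -0.0005, 0], 0], [[0, 0, 0], [-0.0195, -0.0015, 0], 0], [[0, 0, 0], [-0.0195, -0.0015, 0], 0]])

```text
t: 6.67
eef_pos: [0.5878, -0.0671, 0.1312]
tcp_rot: [-2.098, -2.328, -0.018]
wrist_force: [8.4, 37.8, 6.1]
finger_gap: 0.0208
finger_force: 36.9
```

The crank stopped dead with a 38 N push, about 11 rad in. I'll relax the push, release and rise.

Request:
drive_tool(plan=[[[0, 0, 0], [0.011, 0, 0], 0], [[0, 0, 0], [0.011, 0, 0], 0], [[0, 0, 0], [0.011, 0, 0], 1], [[0, 0, 0], [0.011, 0, 0], 1], [[0, 0, 0], [0.011, 0, 0], 1], [[0, 0, 0], [0.011, 0, 0], 1], [[0, 0, 0], [0.011, 0, -0.06], 1], [[0, 0, 0], [0.011, 0, -0.12], 1], [[0, 0, 0], [0.011, 0, -0.18], 1], [[0, 0, 0], [0.011, 0, -0.22], 1]])

```text
t: 7.5
eef_pos: [0.5867, -0.0676, 0.2664]
tcp_rot: [2.108, 2.326, 0.001]
wrist_force: [0.6, -0.3, 0.1]
finger_gap: 0.0853
finger_force: 0.0
```

```bash
python3 - <<'E'
from h import *
st()
print(row([.484,.35,.26],94.7))
E
```

```text
t 7.5 p [ 0.5867 -0.0676  0.2664] psi 95.64 z [ 0.002 -0.001 -1.   ] F [ 0.6 -0.3  0.1] q [-0.26  0.33  0.14  1.39 -0.    1.22] gap 0.0853 ff 0.0
(array([0.0007, 0.0004, 0.0052]), array([ 0.7095, -0.102 ,  0.0097]))
```

Request:
drive_tool(plan=[[[0, 0, 0.005], [0.7, -0.1, 0], 1], [[0, 0, 0.005], [0.7, -0.1, 0], 1], [[0, 0, 0.005], [0.7, -0.1, 0], 1], [[0, 0, 0.005], [0.7, -0.1, 0], 1], [[0, 0, 0.005], [0.7, -0.1, 0], 1], [[0, 0, 0.005], [0.7, -0.1, 0], 1], [[0, 0, 0.005], [0.7, -0.1, 0], 1], [[0, 0, 0.005], [0.7, -0.1, 0], 1], [[0, 0, 0.005], [0.7, -0.1, 0], 1], [[0, 0, 0.005], [0.7, -0.1, 0], 1]])

```text
t: 8.33
eef_pos: [0.4864, 0.3389, 0.2631]
tcp_rot: [2.128, 2.311, -0.001]
wrist_force: [0.7, 0.5, 0.4]
finger_gap: 0.0855
finger_force: 0.0
```

Request:
drive_tool(plan=[[[0, 0, 0], [0, 0, 0], 1], [[0, 0, 0], [0, 0, 0], 1], [[0, 0, 0], [0, 0, 0], 1]])

```text
t: 8.58
eef_pos: [0.4871, 0.3372, 0.2627]
tcp_rot: [2.126, 2.313, -0.002]
wrist_force: [0.8, 0.4, 0.0]
finger_gap: 0.0852
finger_force: 0.0
```

```bash
cat >> h.py <<'E'
def wcloud():
    i,d=env.camera('wrist');c=env.calibration('wrist')
    v,u=np.mgrid[:420,:560];x=(u-c['cx'])/c['fx'];y=(v-c['cy'])/c['fy'];r=np.hypot(x,y)+1e-9
    D=np.stack([x/r*np.tan(r),y/r*np.tan(r),np.ones_like(r)],-1)*d[...,None]
    W=(D-np.ravel(c['tvec']))@R.from_rotvec(np.ravel(c['rvec'])).as_matrix()
    W[(d==0)|(r>1.4)]=np.nan
    return i,d,W
E
python3 - <<'E'
from h import *
st(); i,d,W=wcloud();cv2.imwrite('pics/w4.png',i[:,:,::-1])
def rect(l,box,z0,z1):
    m=(W[...,0]>box[0])&(W[...,0]<box[1])&(W[...,1]>box[2])&(W[...,1]<box[3])&(W[...,2]>z0)&(W[...,2]<z1)
    if m.sum()<20: print(l,'none');return
    Q=W[m];print(l,m.sum(),np.median(Q,0).round(4),cv2.minAreaRect(Q[:,:2].astype(np.float32)))
rect('blank',(.40,.56,.30,.45),.062,.078)
rect('stop',(.56,.66,.06,.18),.082,.097)
rect('fence',(.62,.72,-.2,.3),.058,.072)
E
```

```text
t 8.5833 p [0.4871 0.3372 0.2627] psi 94.81 z [-0.001 -0.001 -1.   ] F [0.8 0.4 0. ] q [ 0.46  0.33  0.14  1.38 -0.    1.95] gap 0.0852 ff 0.0
blank 6345 [0.4841 0.3756 0.0692] ((0.4842332601547241, 0.37385284900665283), (0.060765236616134644, 0.10054508596658707), 5.698329448699951)
stop 218 [0.5996 0.1389 0.0887] ((0.6029884815216064, 0.13292571902275085), (0.028352541849017143, 0.019923709332942963), 1.8906646966934204)
fence 86 [0.6286 0.1444 0.0637] ((0.6479810476303101, 0.18271565437316895), (0.09582092612981796, 0.013573712669312954), 62.43605041503906)
```

View pics/w4.png

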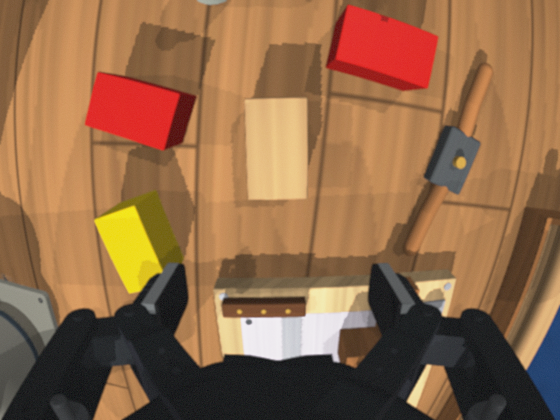

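The pale blank is at (277,148), centre (.484,.374). It is clear of the red blocks, the yellow block and the spokeshave.

```bash
python3 - <<'E'
from h import *
print(row([.4842,.374,.14],95.5),row([.4842,.374,.066],95.5))
E
```

```text
(array([-0.0002,  0.0002, -0.0043]), array([ 6.270e-02, -2.000e-04,  2.048e-01])) (array([-0.0002,  0.0002, -0.0043]), array([ 6.280e-02, -2.000e-04,  3.281e-01]))
```

Request:
drive_tool(plan=[[[0, 0, -0.004], [0.063, 0, 0.1], 1], [[0, 0, -0.004], [0.063, 0, 0.15], 1], [[0, 0, -0.004], [0.063, 0, 0.2], 1], [[0, 0, -0.004], [0.063, 0, 0.24], 1], [[0, 0, -0.004], [0.063, 0, 0.28], 1], [[0, 0, -0.004], [0.063, 0, 0.31], 1], [[0, 0, -0.004], [0.063, 0, 0.328], 1], [[0, 0, -0.004], [0.063, 0, 0.328], 1], [[0, 0, -0.004], [0.063, 0, 0.328], 1]])

```text
t: 9.38
eef_pos: [0.4848, 0.3742, 0.0667]
tcp_rot: [2.114, 2.324, -0.0]
wrist_force: [0.2, -0.4, 0.5]
finger_gap: 0.0855
finger_force: 0.0
```

Request:
drive_tool(plan=[[[0, 0, 0], [0, 0, 0], 0], [[0, 0, 0], [0, 0, 0], 0], [[0, 0, 0], [0, 0, 0], 0], [[0, 0, 0], [0, 0, 0], 0], [[0, 0, 0], [0, 0, 0], 0], [[0, 0, 0], [0, 0, 0], 0]], newtons=70)

```text
t: 9.88
eef_pos: [0.4848, 0.3754, 0.0682]
tcp_rot: [2.112, 2.324, 0.004]
wrist_force: [-0.2, -2.0, 7.1]
finger_gap: 0.0587
finger_force: 76.9
```

```bash
python3 - <<'E'
from h import *
st()
E
```

```text
t 9.8833 p [0.4848 0.3754 0.0682] psi 95.49 z [ 0.002  0.001 -1.   ] F [-0.2 -2.   7.1] q [ 0.52  0.47 -0.15  0.94 -0.    2.  ] gap 0.0587 ff 76.86859846115112
```

Request:
drive_tool(plan=[[[0, 0, 0], [0, 0, -0.05], 0], [[0, 0, 0], [0, 0, -0.1], 0], [[0, 0, 0], [0, 0, -0.15], 0], [[0, 0, 0], [0, 0, -0.2], 0], [[0, 0, 0], [0, 0, -0.25], 0], [[0, 0, 0], [0, 0, -0.27], 0], [[0, 0, 0], [0, 0, -0.27], 0], [[0, 0, 0], [0, 0, -0.27], 0]])

```text
t: 10.55
eef_pos: [0.4842, 0.3751, 0.2287]
tcp_rot: [2.112, 2.325, 0.002]
wrist_force: [0.1, -0.7, -4.1]
finger_gap: 0.0587
finger_force: 77.9
```

```bash
python3 - <<'E'
from h import *
st();print(row([.605,.03,.225],95.8))
E
```

```text
t 10.55 p [0.4842 0.3751 0.2287] psi 95.49 z [ 0.001  0.001 -1.   ] F [ 0.1 -0.7 -4.1] q [ 0.52  0.37  0.12  1.32 -0.    2.  ] gap 0.0587 ff 77.86640167236328
(array([ 0.0004, -0.0002, -0.0017]), array([-0.5919,  0.1454,  0.006 ]))
```

Request:
drive_tool(plan=[[[0, 0, -0.0017], [-0.06, 0.015, 0], 0], [[0, 0, -0.0017], [-0.12, 0.03, 0], 0], [[0, 0, -0.0017], [-0.18, 0.044, 0], 0], [[0, 0, -0.0017], [-0.24, 0.059, 0], 0], [[0, 0, -0.0017], [-0.3, 0.074, 0], 0], [[0, 0, -0.0017], [-0.36, 0.088, 0], 0], [[0, 0, -0.0017], [-0.42, 0.103, 0], 0], [[0, 0, -0.0017], [-0.48, 0.118, 0], 0], [[0, 0, -0.0017], [-0.54, 0.133, 0], 0], [[0, 0, -0.0017], [-0.592, 0.145, 0], 0]])

```text
t: 11.38
eef_pos: [0.6046, 0.0275, 0.2262]
tcp_rot: [-2.106, -2.329, 0.003]
wrist_force: [0.6, -0.3, -3.5]
finger_gap: 0.0587
finger_force: 77.6
```

Request:
drive_tool(plan=[[[0, 0, 0], [0, 0, 0], 0], [[0, 0, 0], [0, 0, 0], 0], [[0, 0, 0], [0, 0, 0], 0]])

```text
t: 11.63
eef_pos: [0.6041, 0.0298, 0.2267]
tcp_rot: [-2.105, -2.328, 0.002]
wrist_force: [0.1, -0.8, -3.8]
finger_gap: 0.0585
finger_force: 77.6
```

```bash
python3 - <<'E'
from h import *
st()
for n in ('top','scene'):
    i,d,W=cloud(n);cv2.imwrite(f'pics/{n}5.png',i[:,:,::-1])
i,d,W=wcloud();cv2.imwrite('pics/w5.png',i[:,:,::-1])
m=(W[...,0]>.56)&(W[...,0]<.66)&(W[...,1]>.06)&(W[...,1]<.18)&(W[...,2]>.082)&(W[...,2]<.097)
Q=W[m];print('stop',m.sum(),Q[:,:2].min(0) if len(Q) else 0,cv2.minAreaRect(Q[:,:2].astype(np.float32)) if len(Q) else 0)
s=env.get_state();print(row([.608,.032,.135],95.8))
E
```

```text
t 11.6333 p [0.6041 0.0298 0.2267] psi 95.76 z [-0.003  0.001 -1.   ] F [ 0.1 -0.8 -3.8] q [-0.09  0.36  0.1   1.31  0.    1.38] gap 0.0585 ff 77.63599276542664
stop 2281 [0.58943868 0.0966632 ] ((0.6156691312789917, 0.12123391777276993), (0.0499655045568943, 0.04447300732135773), 5.7295732498168945)
(array([-0.0003, -0.0001,  0.0004]), array([0.001 , 0.0065, 0.1548]))
```

View pics/w5.png

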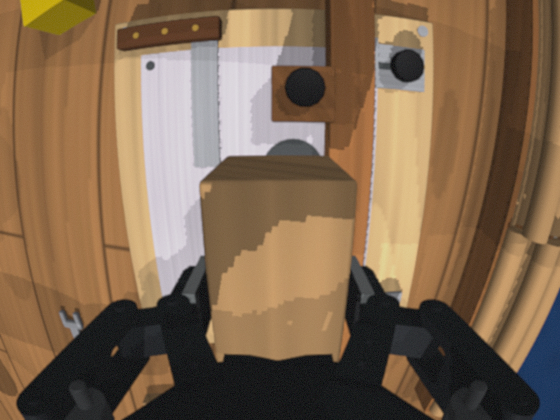

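The wrist view shows the blank upright and centred in the gripper. The stop knob is at (305,87), the stop's top face around (305,93), and the fence runs to its right. I'll lower about 8 mm off the fence and 10 mm off the stop.

```bash
python3 - <<'E'
from h import *
print(row([.611,.039,.135],95.73),row([.611,.039,.102],95.73))
E
```

```text
(array([-0.0003, -0.0001,  0.0008]), array([0.0121, 0.0127, 0.1548])) (array([-0.0003, -0.0001,  0.0008]), array([0.0121, 0.0127, 0.2098]))
```

Request:
drive_tool(plan=[[[0, 0, 0.0008], [0.012, 0.0127, 0.03], 0], [[0, 0, 0.0008], [0.012, 0.0127, 0.07], 0], [[0, 0, 0.0008], [0.012, 0.0127, 0.11], 0], [[0, 0, 0.0008], [0.012, 0.0127, 0.15], 0], [[0, 0, 0.0008], [0.012, 0.0127, 0.175], 0], [[0, 0, 0.0008], [0.012, 0.0127, 0.195], 0], [[0, 0, 0.0008], [0.012, 0.0127, 0.21], 0], [[0, 0, 0.0008], [0.012, 0.0127, 0.21], 0], [[0, 0, 0.0008], [0.012, 0.0127, 0.21], 0]])

```text
t: 12.53
eef_pos: [0.6115, 0.0384, 0.1024]
tcp_rot: [-2.108, -2.329, 0.0]
wrist_force: [-0.1, -0.7, -3.6]
finger_gap: 0.0587
finger_force: 77.6
```

Request:
drive_tool(plan=[[[0, 0, 0], [0, 0, 0.003], 0], [[0, 0, 0], [0, 0, 0.005], 0], [[0, 0, 0], [0, 0, 0.005], 0]])

```text
t: 12.78
eef_pos: [0.6119, 0.0378, 0.0998]
tcp_rot: [2.109, 2.328, 0.001]
wrist_force: [0.3, 0.7, -3.8]
finger_gap: 0.0586
finger_force: 77.6
```

Request:
drive_tool(plan=[[[0, 0, 0], [0, 0, 0.0015], 0], [[0, 0, 0], [0, 0, 0.0025], 0], [[0, 0, 0], [0, 0, 0.0025], 0]])

```text
t: 13.03
eef_pos: [0.6118, 0.0377, 0.0982]
tcp_rot: [2.109, 2.328, 0.001]
wrist_force: [-0.2, 0.4, -1.2]
finger_gap: 0.0586
finger_force: 77.8
```

Request:
drive_tool(plan=[[[0, 0, 0], [0.004, 0, 0.0005], 0], [[0, 0, 0], [0.008, 0, 0.0005], 0], [[0, 0, 0], [0.012, 0, 0.0005], 0], [[0, 0, 0], [0.016, 0, 0.0005], 0], [[0, 0, 0], [0.018, 0, 0.0005], 0], [[0, 0, 0], [0.02, 0, 0.0005], 0], [[0, 0, 0], [0.02, 0, 0.0005], 0], [[0, 0, 0], [0.02, 0, 0.0005], 0]])

```text
t: 13.7
eef_pos: [0.6111, 0.0482, 0.0982]
tcp_rot: [2.108, 2.325, -0.002]
wrist_force: [-0.1, -11.8, 5.6]
finger_gap: 0.0588
finger_force: 78.7
```

Request:
drive_tool(plan=[[[0, 0, 0], [0, 0.003, 0], 0], [[0, 0, 0], [0, 0.006, 0], 0], [[0, 0, 0], [0, 0.009, 0], 0], [[0, 0, 0], [0, 0.011, 0], 0], [[0, 0, 0], [0.001, 0.013, 0], 0], [[0, 0, 0], [0.001, 0.013, 0], 0]])

```text
t: 14.2
eef_pos: [0.6149, 0.0486, 0.0983]
tcp_rot: [-2.11, -2.327, 0.013]
wrist_force: [-18.5, -18.0, 19.3]
finger_gap: 0.0588
finger_force: 80.4
```

```bash
python3 - <<'E'
from h import *
st()
E
```

```text
t 14.2 p [0.6149 0.0486 0.0983] psi 95.6 z [-0.006 -0.006 -1.   ] F [-18.5 -18.   19.3] q [-0.05  0.46 -0.09  1.03 -0.01  1.42] gap 0.0588 ff 80.4303252696991
```

Request:
drive_tool(plan=[[[0, 0, 0], [-0.006, 0, -0.002], 0], [[0, 0, 0], [-0.006, 0, -0.002], 0], [[0, 0, 0], [-0.006, 0, -0.002], 0], [[0, 0, 0], [-0.006, 0, -0.002], 0]])

```text
t: 14.53
eef_pos: [0.617, 0.0475, 0.0983]
tcp_rot: [-2.108, -2.327, 0.004]
wrist_force: [-7.6, -6.0, 4.2]
finger_gap: 0.0587
finger_force: 78.7
```

```bash
python3 - <<'E'
from h import *
st()
i,d,W=wcloud();cv2.imwrite('pics/w6.png',i[:,:,::-1]);np.savez('w6.npz',i=i,W=W)
def rect(l,box,z0,z1):
    m=(W[...,0]>box[0])&(W[...,0]<box[1])&(W[...,1]>box[2])&(W[...,1]<box[3])&(W[...,2]>z0)&(W[...,2]<z1)
    Q=W[m]
    if len(Q)>20: print(l,m.sum(),Q.min(0).round(4),Q.max(0).round(4),cv2.minAreaRect(Q[:,:2].astype(np.float32)))
rect('stop',(.57,.66,.085,.16),.086,.094)
rect('blanktop',(.56,.67,.0,.12),.096,.106)
rect('fence',(.62,.72,.14,.25),.06,.07)
a=cv2.resize(i[60:310,170:400],None,fx=2.4,fy=2.4);cv2.imwrite('pics/w6c.png',a[:,:,::-1])
E
```

```text
t 14.5333 p [0.617  0.0475 0.0983] psi 95.65 z [-0.003 -0.001 -1.   ] F [-7.6 -6.   4.2] q [-0.06  0.46 -0.09  1.03 -0.    1.41] gap 0.0587 ff 78.67340683937073
stop 8794 [0.5835 0.0931 0.086 ] [0.6421 0.1453 0.094 ] ((0.6108380556106567, 0.1195002868771553), (0.059844885021448135, 0.0468728132545948), 5.997901916503906)
blanktop 26377 [0.5744 0.004  0.096 ] [0.6602 0.1197 0.106 ] ((0.6182113289833069, 0.05818694829940796), (0.11634228378534317, 0.0827023983001709), 78.98406982421875)
fence 6596 [0.6343 0.14   0.06  ] [0.6816 0.1883 0.0671] ((0.6577200293540955, 0.1623782366514206), (0.04384351521730423, 0.0487983264029026), 5.226414203643799)
```

View pics/w6c.png

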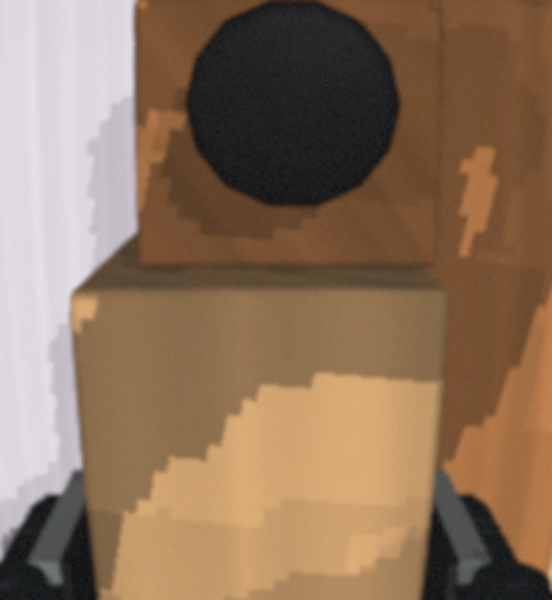

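Request:
drive_tool(plan=[[[0, 0, 0], [-0.001, 0.002, 0], 0], [[0, 0, 0], [-0.001, 0.004, 0], 0], [[0, 0, 0], [-0.001, 0.004, 0], 0], [[0, 0, 0], [-0.001, 0.004, 0], 0]])

```text
t: 14.92
eef_pos: [0.6172, 0.0474, 0.0983]
tcp_rot: [-2.105, -2.325, 0.008]
wrist_force: [-17.7, -4.0, 11.2]
finger_gap: 0.0591
finger_force: 79.6
```

```bash
python3 - <<'E'
from h import *
st()
W=np.load('w6.npz')['W']
a=np.radians(5.73);xh=np.array([np.cos(a),np.sin(a)]);yh=np.array([-np.sin(a),np.cos(a)])
o=np.array([.6157,.1212])  # stop centre
i,d,W=wcloud()
P=np.stack([(W[...,:2]-o)@xh,(W[...,:2]-o)@yh,W[...,2]],-1)*1000
def pr(l,m): print(l,m.sum(),np.nanpercentile(P[m],[1,5,50,95,99],axis=0).round(1).tolist())
pr('fencetop',(P[...,1]>25)&(P[...,1]<55)&(P[...,2]>61)&(P[...,2]<69)&(P[...,0]>10))
pr('stoptop',(P[...,1]>-40)&(P[...,1]<40)&(P[...,2]>87)&(P[...,2]<93))
pr('blanktop',(P[...,1]>-70)&(P[...,1]<-15)&(P[...,2]>97)&(P[...,2]<103)&(abs(P[...,0])<60))
E
```

```text
t 14.9167 p [0.6172 0.0474 0.0983] psi 95.69 z [-0.007 -0.    -1.   ] F [-17.7  -4.   11.2] q [-0.06  0.46 -0.08  1.03 -0.    1.41] gap 0.0591 ff 79.59475994110107
fencetop 4627 [[24.6, 25.3, 62.1], [25.8, 26.6, 62.8], [43.1, 39.7, 64.0], [61.7, 53.4, 65.2], [63.5, 54.7, 65.7]]
stoptop 8641 [[-25.4, -24.2, 87.4], [-24.0, -23.8, 87.8], [-3.4, -8.8, 89.0], [22.6, 20.4, 90.2], [23.9, 21.7, 91.8]]
blanktop 16926 [[-35.6, -69.4, 97.5], [-32.1, -67.4, 98.1], [-5.1, -45.2, 99.2], [22.0, -25.8, 100.3], [25.0, -24.3, 101.0]]
```

Request:
drive_tool(plan=[[[0, 0, 0], [0.003, -0.001, 0], 0], [[0, 0, 0], [0.006, -0.001, 0], 0], [[0, 0, 0], [0.009, -0.001, 0], 0], [[0, 0, 0], [0.009, -0.001, 0], 0], [[0, 0, 0], [0.009, -0.001, 0], 0]])

```text
t: 15.38
eef_pos: [0.617, 0.0489, 0.0986]
tcp_rot: [2.111, 2.325, -0.015]
wrist_force: [-16.1, -23.5, 10.3]
finger_gap: 0.0589
finger_force: 79.6
```

```bash
python3 - <<'E'
from h import *
st()
E
```

```text
t 15.3833 p [0.617  0.0489 0.0986] psi 95.53 z [-0.006 -0.008 -1.   ] F [-16.1 -23.5  10.3] q [-0.05  0.46 -0.08  1.03 -0.01  1.42] gap 0.0589 ff 79.60863947868347
```

Request:
drive_tool(plan=[[[0, 0, 0], [0.002, 0.002, 0], 0], [[0, 0, 0], [0.003, 0.003, 0], 0], [[0, 0, 0], [0.003, 0.003, 0], 0], [[0, 0, 0], [0.003, 0.003, 0], 0], [[0, 0, 0], [0.003, 0.003, 0], 0], [[0, 0, 0], [0.003, 0.003, 0], 0]])

```text
t: 15.88
eef_pos: [0.6171, 0.0491, 0.0987]
tcp_rot: [2.112, 2.324, -0.022]
wrist_force: [-24.0, -33.1, 15.7]
finger_gap: 0.059
finger_force: 80.1
```

```bash
python3 - <<'E'
from h import *
st()
i,d,W=wcloud()
a=np.radians(5.73);xh=np.array([np.cos(a),np.sin(a)]);yh=np.array([-np.sin(a),np.cos(a)])
o=np.array([.6157,.1212])
P=np.stack([(W[...,:2]-o)@xh,(W[...,:2]-o)@yh,W[...,2]],-1)*1000
def pr(l,m): print(l,m.sum(),np.nanpercentile(P[m],[1,5,50,95,99],axis=0).round(1).tolist())
pr('stoptop',(P[...,1]>-40)&(P[...,1]<40)&(P[...,2]>87)&(P[...,2]<93))
m=(P[...,1]>-70)&(P[...,1]<-15)&(P[...,2]>97)&(P[...,2]<103)&(abs(P[...,0])<60);pr('blanktop',m)
A=np.c_[P[m][:,:2],np.ones(m.sum())];print('tilt',np.linalg.lstsq(A,P[m][:,2],rcond=None)[0].round(4))
a=cv2.resize(i[60:310,170:400],None,fx=2.4,fy=2.4);cv2.imwrite('pics/w7c.png',a[:,:,::-1])
E
```

```text
t 15.8833 p [0.6171 0.0491 0.0987] psi 95.48 z [-0.009 -0.011 -1.   ] F [-24.  -33.1  15.7] q [-0.05  0.46 -0.08  1.04 -0.01  1.42] gap 0.059 ff 80.05330681800842
stoptop 8682 [[-25.4, -22.8, 87.5], [-24.0, -22.4, 87.9], [-3.1, -8.2, 89.0], [22.6, 20.6, 90.2], [23.9, 21.8, 91.9]]
blanktop 17286 [[-35.1, -69.3, 97.5], [-32.1, -67.0, 98.2], [-5.0, -44.3, 99.3], [22.1, -24.4, 100.4], [25.4, -22.9, 101.2]]
tilt [-8.00000e-03 -1.45000e-02  9.86219e+01]
```

View pics/w7c.png

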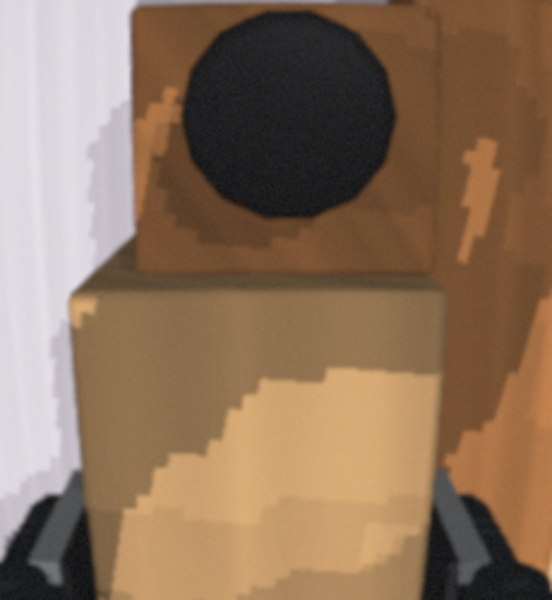

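The blank sits flush with the stop (front edge about y=270 in the crop) and the fence, with about 24 N and 33 N of push. It doesn't shift any further and tilts about 0.015 rad. Handing in.

```bash
python3 -c "
from h import *
print(env.hand_in());st()"
```

```text
the job is handed in; nothing more can be done
None
the job is handed in; nothing more can be done
```

I handed the job in: crank wound down to its hard stop, and the blank held flat in the corner with about 24 N of push on the fence and 33 N on the end stop; the hand-in returned no verdict.

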